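# Push the vial puck round the L-slot into the reader

## Task

Using only the fingertips, push the orange puck along the L-shaped slot of the vial reader: along the first leg to the corner, then sideways along the second leg until it is fully home at the slot's end inside the blue bay. Then press the green start button all the way down and let it go. The puck must stay down in its slot, not be lifted or tipped; do not touch the vial it carries, and leave the tip box, tube rack and bottle where they stand.

Things in the scene. Friction and masses are not known exactly. Their poses are not given: they have to be found in the camera images.
- reader: Vial reader, fixed on the bench: bare flat white deck 190 x 190 mm, 30 mm high. Origin at the centre of its underside, z up. An L-shaped slot, 13 mm wide and 16 mm deep, is cut in its top, with a dark rim: the first leg runs along x at y = -35 mm (reader's frame), the second from the +x end of the first along +y, at x = 45 mm. The slot's solid ends stop the puck.
- corner (a point): Nominal centre of the puck at the slot's corner, on the deck's top: (45, -35, 30) mm in the reader's frame. In the first leg the puck's centre can go from x = -50 to x = 46.5 mm, where the slot's end stops it in line with the second leg.
- home (a point): Puck's centre when fully home, on the deck's top: (45, 50, 30) mm in the reader's frame; there the slot's end stops it. Around it a blue U-shaped bay, open above and towards -y, walls 40 mm above the deck: inner side faces at x = 11 and 79 mm (from y = 34 mm on), inner back face at y = 84 mm.
- puck: Orange round puck, 56 mm diameter, 18 mm high, about 0.12 kg, sliding on the deck. Origin at the centre of its underside, at deck height; z up, free to turn. A 10 mm pin under its centre, 10 mm long, runs in the slot, at first in the first leg well short of the corner. A vial stands in its middle.
- vial: Amber vial with a green cap, 21 mm wide, 28 mm tall, fixed upright in the middle of the puck, rising to 46 mm above the deck. Origin at the centre of its underside, on the puck's top (18 mm above the puck's origin).
- start_top (a point): Centre of the top face of the green round start button (36 mm diameter) 57 mm above the bench, in the middle of a white console 100 x 85 x 35 mm fixed on the bench beside the reader, left or right of it; pressed straight down, it springs back.
- start (a joint): Travel of the start button, m: 0 up, 0.006 fully down (about 5 N).
- tip_box: Bystander: yellow pipette-tip box with pale lid, 85 x 120 x 58 mm (x, y, z), loose on the bench beside the reader; origin at the centre of its underside.
- tube_rack: Bystander: orange rack with eight capped tubes, 60 x 100 x 44 mm, loose on the bench beyond the reader, to one side; origin at the centre of its underside.
- reagent: Bystander: amber bottle, 60 mm diameter, 95 mm high, loose on the bench beyond the reader, to one side; origin at the centre of its underside.

How it is judged (in metres and radians):
On the way, in this order (a step that is already met when the one before it is completed fails the run):
1. the puck has been pushed to the slot's corner (x of puck in the frame of reader above 0.041 m and y of puck in the frame of reader below -0.025 m), for 0.1 s.
2. the puck is fully home at the end of the second leg (x of puck in the frame of reader between 0.04 and 0.05 m and y of puck in the frame of reader between 0.046 and 0.054 m), for 0.2 s.
3. the start button is pressed down (value of joint start above 0.0045 m), for 0.05 s.
At the end, for the whole second after the job is handed in: The puck rests upright in the slot within 4 mm of its home position along the second leg, down on the deck within 3 mm; the start button has been pressed by at least 4.5 mm after that and is up again; bystanders within 15 mm of their starts (all of step 2 and z of puck in the frame of reader below 0.033 m and angle between puck's own z axis and vertical below 0.1 rad and linear speed of puck below 0.01 m/s and value of joint start below 0.002 m and distance of each of tip_box, tube_rack, reagent from where it was at the start of the episode below 0.015 m); the robot touches nothing.
It fails at once if the puck was lifted more than 6 mm off the deck (z of puck in the frame of reader above 0.036 m).
It fails at once if the puck was tipped (angle between puck's own z axis and vertical above 0.25 rad).
It fails at once if the vial was touched (contact force between any of the fingers, the arm and vial above 0.5 N).
It fails at once if a bystander was disturbed (distance of any of tip_box, tube_rack, reagent from where it was at the start of the episode above 0.015 m).
It also fails if it takes over 56 s, if anything falls off the work surface, if the arm or the gripper's body presses on something with over 40 N, if the wrist force passes 120 N, or if a joint passes its speed limit or range.

## Robot

A 6-joint arm with a two-finger parallel gripper is mounted at the origin on the work surface. World frame = base frame: x ahead of the robot, y to its left, z up, the work surface at z = 0. Lengths are in m, angles in degrees, forces in N, time in s.
With the tool pointing down it reaches from about 0.4 to 0.825 m from the base axis. Payload 7 kg.
Tool frame: the origin (TCP) lies between the finger pads; the fingertips stand 17 mm ahead of it and the grasp point (between the pads) lies 2 mm behind it; x points along the fingers, y is the direction in which the jaws open and shut, and the axes are right-handed (so a half turn about x gives the same grasp; the last joint's range is limited). The gripper opens to 88 mm and grips with 3 to 60 N. Pads are 19 mm wide; open, the fingers measure 130 mm over their backs; the gripper's body (78 mm by 193 mm) begins 47 mm behind the grasp point.
Start: joints at [-49.441, 20.546, 0.682, 0, -70.136, -16.507], TCP at [0.275, -0.616, 0.244] pointing down, gripper open.
Joint ranges: [-176.03, 176.03], [-82.01, 121.73], [-58.28, 71.71], [-173.87, 95.51], [-174.79, -0.11], [-173.66, 173.66]. Speed limits (degrees/s): [136.94, 136.94, 172.46, 180, 180, 180].

## Interface

Orientations are given as [roll, pitch, yaw] about the fixed x, y, z axes, in that order (R = Rz(yaw) Ry(pitch) Rx(roll)).
In Python, from plant import r gives the robot as it stands.
- The arm moves only by the shell command python3 -m jog 'ROWS' [FORCE]. ROWS is a JSON object of lists of equal length, an entry for each row: "fingers": the opening, from 0 (shut) to 1 (fully open); "dp": the shift along the tool's x, y, z in mm, a list of three; "twist": the turn about the tool's x in degrees. In form: {"fingers": [fingers, ...], "dp": [[dx, dy, dz], ...], "twist": [twist, ...]}. A call has exactly 5 rows; each row is the pose to reach, as a shift and turn from the pose measured when the call began, along the tool's axes at that moment; what a row does not reach only later rows make up. A row lasts 1/10 s, in which the tool goes at most 50 mm and 8.59 degrees, less where a joint would pass 70% of its speed; a pose out of reach is approached as far as the arm can. A call with a gripper value outside its range is refused whole. The fingers move at their own pace and stop on an object; FORCE is the grip in N (left out, the last holds). Time passes only in rows, so rows that repeat a pose let the fingers close, or fill a call up. It gives the time, the measured TCP pose, the force and the opening at its end, in the units of the state.
- r.get_state(): the state, without advancing time (a new reading comes with each control period).
- r.capture(name): name is "side" or "top"; returns a dict with "frame" (480x640x3 uint8, red, green, blue), "intrinsics" (3x3 intrinsics, pixels), "D" ([k1, k2, p1, p2, k3] as OpenCV has them; the pictures are not rectified), "pose" (4x4, takes a point from camera to world coordinates). Camera axes: x right, y down, z forward; pixel columns grow to the right and rows downward; lengths in m; the calibration is good to about 2 mm. A picture is of the moment at which its call begins. There is no depth.
- r.close_job(): hands the job in, once; it reports no verdict.
The state is a dict: "time_s": time; "joints": joint angles; "qd": joint speeds; "joint_torque": joint torques, N m; "tcp_pos": TCP position; "eef_rot": TCP orientation; "contact_force": force on the tool from outside, world axes, zero at the start; "moment": the same for the moment, N m; "gripper_width": finger opening in m.
Only numpy, scipy, OpenCV 4.12 (cv2) and the standard library are available. Lean on these libraries where they do the work, as an engineer would, in place of code of your own. Each camera call takes 0.05 s, during which the arm holds its last target. There are 200 camera calls.

## Working session

There is one attempt and no reset: what is moved stays moved. The work goes in short steps, Python scripts to look and compute and a shell command to move; the robot and the scene stay as the last step left them, time stands still between calls to the robot, and variables do not carry over. Pictures are saved under pics/ and viewed, on a budget of 10 in all, crops included, one or two more only if the job needs it, and the job is handed in when it is done.

```bash
ls; mkdir -p pics
python3 - <<'E'
from plant import r
import cv2,numpy as np,pickle
s=r.get_state();print(s)
o=[]
for n in("side","top"):
    c=r.capture(n);pickle.dump(c,open(n+'.pkl','wb'));o.append(c['frame'][:,:,::-1])
    print(n,c['intrinsics'],c['D'],c['pose'])
    cv2.imwrite('pics/%s0.png'%n,c['frame'][:,:,::-1])
E
```

```text
pics
{'time_s': 0.0, 'joints': array([-4.94423202e+01,  2.05926567e+01,  6.34351526e-01, -2.26629648e-02,
       -7.01353683e+01, -1.65086155e+01]), 'qd': array([ 0.03484436,  0.00810026,  0.12233953, -0.00513214,  0.04261039,
       -0.05095931]), 'joint_torque': array([ 3.24252669e-04, -5.82723498e+01,  2.93041545e+01,  6.99675098e+00,
        6.74502837e-03, -2.27330665e-04]), 'tcp_pos': array([ 0.2748982 , -0.61598267,  0.24260526]), 'eef_rot': array([ 93.69729996,  89.90393361, 117.73864599]), 'contact_force': array([-0.14403329, -0.50079256, -1.09819708]), 'moment': array([-0.0343808 ,  0.0429359 ,  0.03838308]), 'gripper_width': 0.08749791868208409}
side [[522.11118394   0.         314.20227639]
 [  0.         522.11118394 235.5549163 ]
 [  0.           0.           1.        ]] [0.04708137 0.         0.         0.         0.        ] [[-0.97795995 -0.16377838  0.12950283  0.43561092]
 [-0.20815408  0.71630316 -0.66601927  0.81871783]
 [ 0.01631627 -0.67829671 -0.73460694  0.95906953]
 [ 0.          0.          0.          1.        ]]
top [[518.68449695   0.         319.60476653]
 [  0.         518.68449695 246.33118969]
 [  0.           0.           1.        ]] [-0.09700878  0.          0.          0.          0.        ] [[-0.02091792 -0.98097963  0.19298033  0.38294699]
 [-0.99968073  0.0232588   0.00987233 -0.01219901]
 [-0.01417304 -0.19271221 -0.98115296  1.16036551]
 [ 0.          0.          0.          1.        ]]
```

View pics/top0.png

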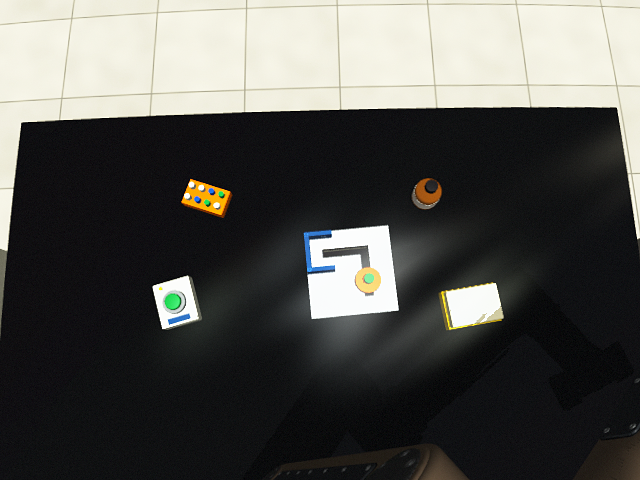

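View pics/side0.png

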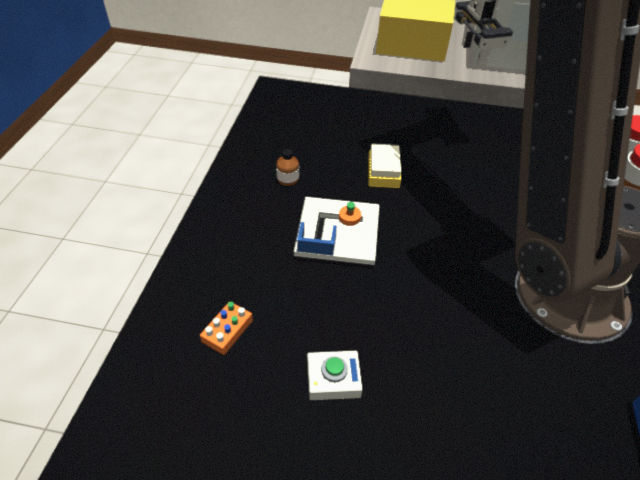

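```bash
cat > h.py <<'E'
import cv2,numpy as np,pickle
from scipy.spatial.transform import Rotation as Ro
def cast(c,px,z):
    p=cv2.undistortPoints(np.array(px,float).reshape(-1,1,2),c['intrinsics'],np.array(c['D'])).reshape(-1,2)
    d=np.c_[p,np.ones(len(p))]@c['pose'][:3,:3].T; o=c['pose'][:3,3]
    return (o+d*((z-o[2])/d[:,2])[:,None])[:,:2]
def blob(m,near=None):
    cs,_=cv2.findContours(m.astype(np.uint8),cv2.RETR_EXTERNAL,cv2.CHAIN_APPROX_NONE)
    cs=[k for k in cs if cv2.contourArea(k)>15]
    if near is not None: return min(cs,key=lambda k:np.hypot(*(k.reshape(-1,2).mean(0)-near)))
    return max(cs,key=cv2.contourArea)
def hsv(c): return [a.astype(int) for a in cv2.split(cv2.cvtColor(c['frame'],cv2.COLOR_RGB2HSV))]
def circ(c,m,z,near):
    k=blob(m,near).reshape(-1,2); w=cast(c,k,z).astype(np.float32)
    (x,y),rad=cv2.minEnclosingCircle(w); e=cv2.fitEllipse(w)
    return np.round([x,y,rad,*e[0],*(np.array(e[1])/2)],4)
def tool(s): return Ro.from_euler('xyz',s['eef_rot'],degrees=True).as_matrix()
E
python3 - <<'E'
from h import *
for n,pp,bp,dk in(('top',(368,280),(173,301),(352,272)),('side',(350,214),(334,366),(345,230))):
    c=pickle.load(open(n+'.pkl','rb'));h,s,v=hsv(c)
    orange=(h>5)&(h<24)&(s>110)&(v>90); green=(h>45)&(h<80)&(s>110)&(v>50)
    print(n,'puck',circ(c,orange,.048 if n=='top' else .045,pp),'button',circ(c,green,.057,bp))
    print(' cap',circ(c,green,.076,pp))
    white=(s<50)&(v>120)
    k=blob(white,dk); print(cv2.contourArea(k))
    hull=cv2.convexHull(k)
    for e in np.arange(2,12,.5):
        q=cv2.approxPolyDP(hull,e,True)
        if len(q)<=6: break
    q=q.reshape(-1,2); print(' px',q.tolist()); print(' deck',np.round(cast(c,q,.03),4).tolist())
    con=blob(white,bp).reshape(-1,2)
    print(' console',cv2.minAreaRect(cast(c,con,.035).astype(np.float32)))
    yl=(h>20)&(h<35)&(s>110)&(v>70)
    print(' yellow box hull@0', np.round(cv2.boxPoints(cv2.minAreaRect(cast(c,blob(yl,(472,306) if n=='top' else (385,170)).reshape(-1,2),.03).astype(np.float32))),3).tolist())
from plant import r
print(np.round(tool(r.get_state()),3))
E
```

```text
top puck [ 0.5262 -0.1035  0.0278  0.5262 -0.1032  0.0259  0.0267] button [0.4876 0.3182 0.0178 0.4872 0.3181 0.0163 0.017 ]
 cap [0.7181 0.2111 0.0079 0.7181 0.2121 0.0044 0.0074]
6798.5
 px [[387, 225], [398, 310], [311, 318], [307, 276], [309, 240], [332, 230]]
 deck [[0.6504, -0.1527], [0.4603, -0.1681], [0.4475, 0.0211], [0.5395, 0.0283], [0.6202, 0.0225], [0.6418, -0.0293]]
 console ((0.48747944831848145, 0.31878840923309326), (0.10140488296747208, 0.08449410647153854), 15.083113670349121)
 yellow box hull@0 [[0.414000004529953, -0.27000001072883606], [0.4320000112056732, -0.3930000066757202], [0.5170000195503235, -0.38100001215934753], [0.49900001287460327, -0.25699999928474426]]
side puck [ 0.5258 -0.0977  0.0333  0.5257 -0.0956  0.0274  0.0311] button [0.4868 0.3233 0.0177 0.4871 0.3232 0.0158 0.0173]
 cap [ 0.5244 -0.0977  0.0145  0.526  -0.0981  0.0071  0.014 ]
2013.0
 px [[378, 204], [374, 260], [333, 256], [321, 239], [325, 218], [354, 202]]
 deck [[0.4625, -0.1682], [0.4477, 0.0211], [0.543, 0.0303], [0.5811, -0.0162], [0.5855, -0.0881], [0.5239, -0.1617]]
 console ((0.48705342411994934, 0.3225013315677643), (0.10078950226306915, 0.08804715424776077), 15.423977851867676)
 yellow box hull@0 [[0.4090000092983246, -0.24400000274181366], [0.4300000071525574, -0.3959999978542328], [0.5189999938011169, -0.3840000033378601], [0.4970000088214874, -0.23100000619888306]]
[[-0.001 -0.407  0.913]
 [ 0.001  0.913  0.407]
 [-1.     0.002 -0.   ]]
```

Run:
```python
from h import *
c=pickle.load(open('top.pkl','rb'));a=c['frame'][215:330,295:410,::-1]
d=pickle.load(open('side.pkl','rb'));b=d['frame'][190:270,285:395,::-1]
f=lambda x,w,h:cv2.resize(x,(w,h),interpolation=cv2.INTER_CUBIC)
cv2.imwrite('pics/crop0.png',np.vstack([np.hstack([f(a,400,400),f(b,400,400)])]))
```

```text
(no output)
```

View pics/crop0.png

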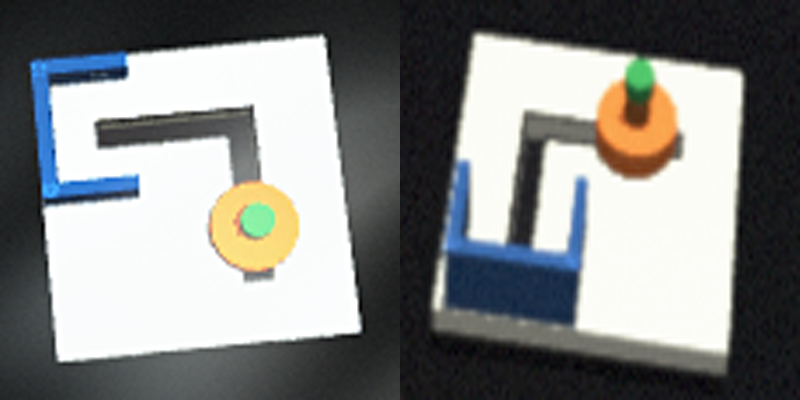

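```bash
python3 -m jog '{"fingers":[0,0,0,0,0],"dp":[[0,25,25],[0,55,55],[0,85,85],[0,115,115],[0,145,145]],"twist":[4,8,12,16,19.7]}' 20
python3 - <<'E'
from h import *
from plant import r
s=r.get_state();R=tool(s);print(np.round(R,3),s['tcp_pos'],s['gripper_width'],(R.T@(np.array([.4718,-.1067,.243])-s['tcp_pos'])*1000).round(1))
E
```

```text
time_s: 0.6
tcp_pos: [0.3484, -0.4228, 0.2425]
eef_rot: [119.9, 89.9, 124.1]
contact_force: [1.3, 0.5, 0.6]
gripper_width: 0.0535
[[-0.001 -0.073  0.997]
 [ 0.002  0.997  0.073]
 [-1.     0.002 -0.001]] [ 0.34835014 -0.42284821  0.24249844] 0.053526100351257155 [-1.000e-01  3.063e+02  1.461e+02]
```

```bash
python3 -m jog '{"fingers":[0,0,0,0,0],"dp":[[0,36,18],[0,76,36],[0,114,54],[0,152,72],[0,184,88]],"twist":[0,0,0,0,0]}'; python3 -m jog '{"fingers":[0,0,0,0,0],"dp":[[0,36,18],[0,70,34],[0,96,46],[0,115,55],[0,119,56]],"twist":[0,0,0,0,0]}'
cat > st.py <<'E'
from h import *
from plant import r
import sys
O=np.array([.549,-.0658,.03]);a=np.radians(4.3);E=np.array([[np.cos(a),np.sin(a),0],[-np.sin(a),np.cos(a),0],[0,0,1]])
s=r.get_state();R=tool(s)
print('t',s['time_s'],'reader-frame TCP mm',(E@(s['tcp_pos']-O)*1000).round(1),'F reader',(E@s['contact_force']).round(1),'w',s['gripper_width'])
print('tool->reader axes',(E@R).round(3).tolist())
if len(sys.argv)>1:
    c=r.capture('top');h,ss,v=hsv(c)
    m=(h>5)&(h<24)&(ss>110)&(v>90); k=E[:2,:2]@(cast(c,cv2.findNonZero(m[215:330,295:410].astype(np.uint8)).reshape(-1,2)+[295,215],.048)-O[:2]).T
    lo,hi=np.percentile(k,1,axis=1),np.percentile(k,99,axis=1);print('orange extents mm',(lo*1000).round(1),(hi*1000).round(1),'centre',((lo+hi)*500).round(1))
    cv2.imwrite('pics/%s.png'%sys.argv[1],np.hstack([cv2.resize(c['frame'][200:340,270:430,::-1],(400,350)),cv2.resize(r.capture('side')['frame'][160:300,250:410,::-1],(400,350))]))
E
python3 st.py a
```

```text
time_s: 1.1
tcp_pos: [0.4229, -0.231, 0.2428]
eef_rot: [113.9, 89.9, 118.1]
contact_force: [-0.6, 0.0, -0.0]
gripper_width: 0.0134
time_s: 1.6
tcp_pos: [0.4706, -0.1065, 0.2427]
eef_rot: [118.7, 89.9, 123.1]
contact_force: [-0.8, 0.5, -1.3]
gripper_width: 0.0006
t 1.6 reader-frame TCP mm [-81.2 -34.7 212.7] F reader [-0.7  0.5 -1.3] w 0.0006328470682140548
tool->reader axes [[-0.001, -0.0, 1.0], [0.002, 1.0, 0.0], [-1.0, 0.002, -0.001]]Traceback (most recent call last):
  File "st.py", line 10, in <module>
    m=(h>5)&(h<24)&(ss>110)&(v>90); k=E[:2,:2]@(cast(c,cv2.findNonZero(m[215:330,295:410].astype(np.uint8)).reshape(-1,2)+[295,215],.048)-O[:2]).T
                                                       ^^^^^^^^^^^^^^^^^^^^^^^^^^^^^^^^^^^^^^^^^^^^^^^^^^^^^^^^^^^^
AttributeError: 'NoneType' object has no attribute 'reshape'
```

```bash
python3 -m jog '{"fingers":[0,0,0,0,0],"dp":[[35,0,0],[75,0,0],[115,0,0],[145,0,0],[160,0,0]],"twist":[0,0,0,0,0]}'
cat > v.py <<'E'
from h import *
from plant import r
import sys
x=r.capture('side')['frame'][140:300,230:440,::-1]; cv2.imwrite('pics/%s.png'%sys.argv[1],cv2.resize(x,(788,600),interpolation=cv2.INTER_CUBIC))
E
python3 st.py; python3 v.py b
```

```text
time_s: 2.15
tcp_pos: [0.4678, -0.1077, 0.08]
eef_rot: [159.6, 89.7, 163.8]
contact_force: [0.0, 0.3, 0.0]
gripper_width: 0.0007
t 2.15 reader-frame TCP mm [-84.1 -35.7  50. ] F reader [0.  0.3 0. ] w 0.0006960154692239002
tool->reader axes [[-0.006, 0.001, 1.0], [0.002, 1.0, -0.001], [-1.0, 0.002, -0.006]]
```

View pics/b.png

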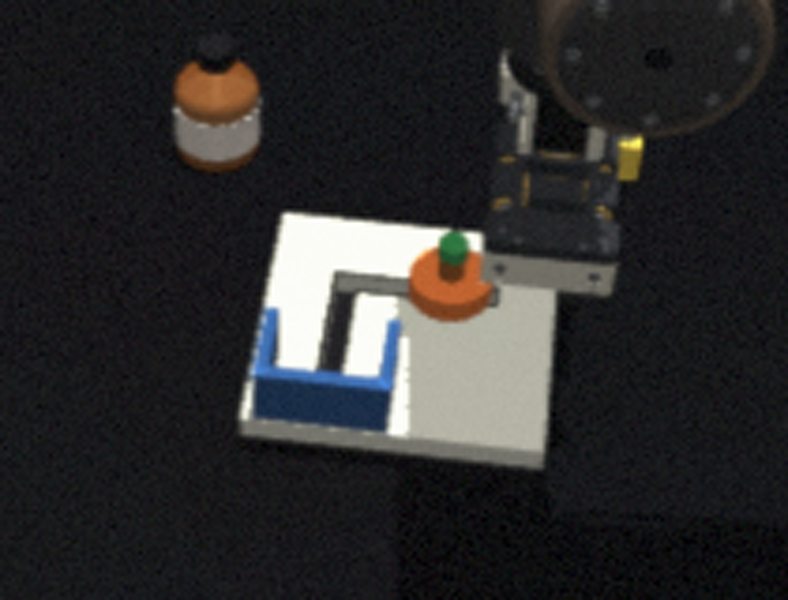

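```bash
python3 -m jog '{"fingers":[0,0,0,0,0],"dp":[[8,0,0],[16,0,0],[23,0,0],[25,0,0],[25,0,0]],"twist":[0,0,0,0,0]}'; python3 st.py; python3 -m jog '{"fingers":[0,0,0,0,0],"dp":[[1,1,6],[1,1,12],[1,1,18],[1,1,24],[1,1,28]],"twist":[0,0,0,0,0]}'; python3 st.py; python3 v.py c
```

```text
time_s: 2.7
tcp_pos: [0.467, -0.1077, 0.0538]
eef_rot: [163.8, 89.6, 168.0]
contact_force: [0.2, -0.0, 0.4]
gripper_width: 0.0007
t 2.7 reader-frame TCP mm [-84.9 -35.6  23.8] F reader [ 0.2 -0.1  0.4] w 0.0007299475134444464
tool->reader axes [[-0.007, 0.002, 1.0], [0.002, 1.0, -0.002], [-1.0, 0.002, -0.007]]
time_s: 3.2
tcp_pos: [0.4954, -0.1046, 0.0525]
eef_rot: [165.0, 89.5, 169.2]
contact_force: [-0.7, -0.9, 0.6]
gripper_width: 0.0002
t 3.2 reader-frame TCP mm [-56.4 -34.7  22.5] F reader [-0.7 -0.8  0.6] w 0.00023538928579892323
tool->reader axes [[-0.008, 0.002, 1.0], [0.002, 1.0, -0.002], [-1.0, 0.002, -0.008]]
```

View pics/c.png

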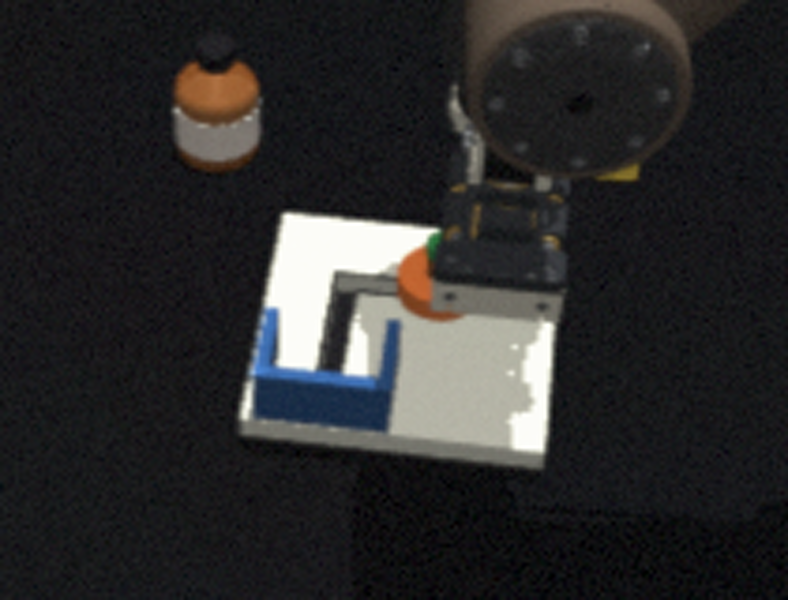

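```bash
python3 -m jog '{"fingers":[0,0,0,0,0],"dp":[[-1,0,9],[-1,0,19],[-1,0,29],[-1,0,39],[-1,0,48]],"twist":[0,0,0,0,0]}'; python3 st.py;python3 -m jog '{"fingers":[0,0,0,0,0],"dp":[[0,0,3],[0,0,6],[0,0,9],[0,0,11],[0,0,13]],"twist":[0,0,0,0,0]}'; python3 st.py; python3 v.py d
```

```text
time_s: 3.75
tcp_pos: [0.5447, -0.101, 0.0531]
eef_rot: [165.5, 89.6, 169.7]
contact_force: [-0.8, -0.3, 0.1]
gripper_width: 0.0005
t 3.75 reader-frame TCP mm [ -6.9 -34.8  23.1] F reader [-0.9 -0.2  0.1] w 0.0004956495269171007
tool->reader axes [[-0.007, 0.001, 1.0], [0.002, 1.0, -0.001], [-1.0, 0.002, -0.007]]
time_s: 4.25
tcp_pos: [0.5577, -0.1, 0.053]
eef_rot: [164.9, 89.6, 169.1]
contact_force: [-0.4, 0.2, -0.9]
gripper_width: 0.0001
t 4.25 reader-frame TCP mm [  6.1 -34.8  23. ] F reader [-0.3  0.2 -0.9] w 0.00010206795128340926
tool->reader axes [[-0.007, 0.001, 1.0], [0.002, 1.0, -0.001], [-1.0, 0.002, -0.007]]
```

View pics/d.png

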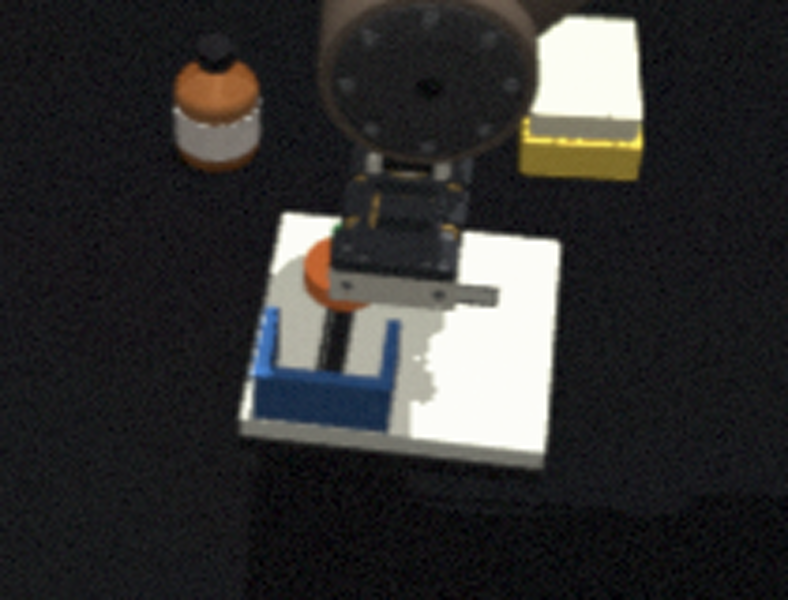

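```bash
for i in 1; do python3 -m jog '{"fingers":[0,0,0,0,0],"dp":[[0,0,1],[0,0,1.5],[0,0,2],[0,0,2.5],[0,0,2.5]],"twist":[0,0,0,0,0]}'; python3 st.py; done
```

```text
time_s: 4.8
tcp_pos: [0.5592, -0.1, 0.0529]
eef_rot: [168.3, 89.4, 172.6]
contact_force: [-6.0, 0.9, 4.2]
gripper_width: 0.0005
t 4.8 reader-frame TCP mm [  7.6 -34.9  22.9] F reader [-5.9  1.4  4.2] w 0.0005289693925123839
tool->reader axes [[-0.009, 0.002, 1.0], [0.002, 1.0, -0.002], [-1.0, 0.002, -0.009]]
```

```bash
python3 -m jog '{"fingers":[0,0,0,0,0],"dp":[[0,0,1],[0,0,2],[0,0,2],[0,0,2],[0,0,2]],"twist":[0,0,0,0,0]}'; python3 st.py
```

```text
time_s: 5.3
tcp_pos: [0.5593, -0.1, 0.0527]
eef_rot: [171.1, 89.3, 175.3]
contact_force: [-8.5, 0.1, 5.8]
gripper_width: 0.0003
t 5.3 reader-frame TCP mm [  7.7 -34.9  22.7] F reader [-8.5  0.7  5.8] w 0.00028304238255126145
tool->reader axes [[-0.013, 0.002, 1.0], [0.002, 1.0, -0.002], [-1.0, 0.002, -0.013]]
```

```bash
python3 -m jog '{"fingers":[0,0,0,0,0],"dp":[[0,0,-10],[0,0,-22],[0,-25,-24],[0,-50,-24],[0,-66,-24]],"twist":[0,0,0,0,0]}';  python3 -m jog '{"fingers":[0,0,0,0,0],"dp":[[0,0,0],[0,0,15],[0,0,35],[0,0,55],[0,0,61]],"twist":[0,0,0,0,0]}'; python3 st.py; python3 v.py e
```

```text
time_s: 5.8
tcp_pos: [0.5401, -0.1687, 0.0532]
eef_rot: [170.7, 89.3, 174.9]
contact_force: [-0.1, 1.0, 0.3]
gripper_width: 0.0004
time_s: 6.3
tcp_pos: [0.6026, -0.1637, 0.0525]
eef_rot: [170.9, 89.4, 175.1]
contact_force: [-0.5, 1.0, -0.2]
gripper_width: 0.0004
t 6.3 reader-frame TCP mm [  46.2 -101.6   22.5] F reader [-0.4  1.  -0.2] w 0.00039738873440146644
tool->reader axes [[-0.01, 0.002, 1.0], [0.002, 1.0, -0.002], [-1.0, 0.002, -0.01]]
```

View pics/e.png

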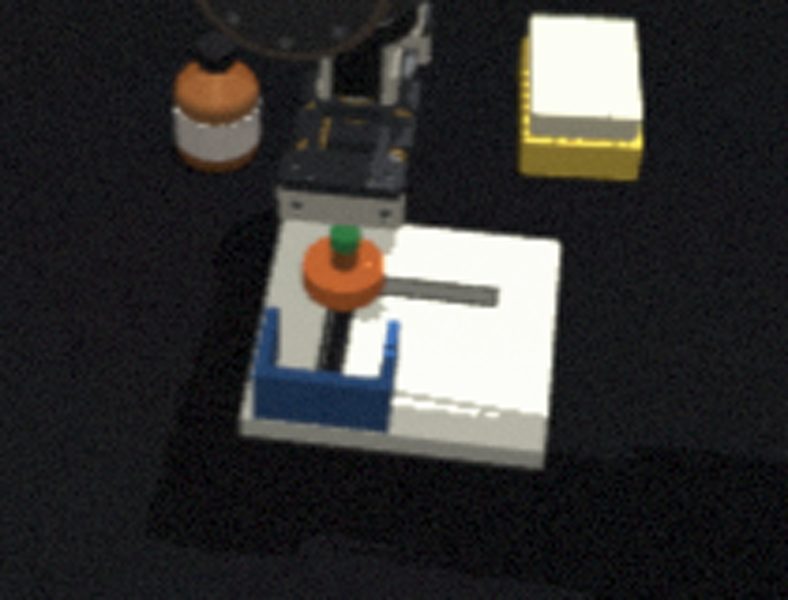

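```bash
python3 -m jog '{"fingers":[0,0,0,0,0],"dp":[[-0.5,10,-1],[-0.5,18,-1],[-0.5,26,-1],[-0.5,34,-1],[-0.5,42,-1]],"twist":[0,0,0,0,0]}'; python3 st.py;  python3 -m jog '{"fingers":[0,0,0,0,0],"dp":[[0,9,0],[0,18,0],[0,27,0],[0,36,0],[0,44,0]],"twist":[0,0,0,0,0]}'; python3 st.py; python3 v.py f
```

```text
time_s: 6.85
tcp_pos: [0.5981, -0.121, 0.053]
eef_rot: [170.8, 89.4, 175.0]
contact_force: [-0.2, -0.5, -0.3]
gripper_width: 0.0003
t 6.85 reader-frame TCP mm [ 44.8 -58.8  23. ] F reader [-0.2 -0.5 -0.3] w 0.00031920892536259793
tool->reader axes [[-0.011, 0.001, 1.0], [0.002, 1.0, -0.001], [-1.0, 0.002, -0.011]]
time_s: 7.35
tcp_pos: [0.5948, -0.0764, 0.0531]
eef_rot: [170.7, 89.4, 175.0]
contact_force: [-0.1, -1.0, 0.3]
gripper_width: 0.0003
t 7.35 reader-frame TCP mm [ 44.9 -14.   23.1] F reader [-0.1 -1.   0.3] w 0.00034058736928806546
tool->reader axes [[-0.011, 0.001, 1.0], [0.002, 1.0, -0.001], [-1.0, 0.002, -0.011]]
```

View pics/f.png

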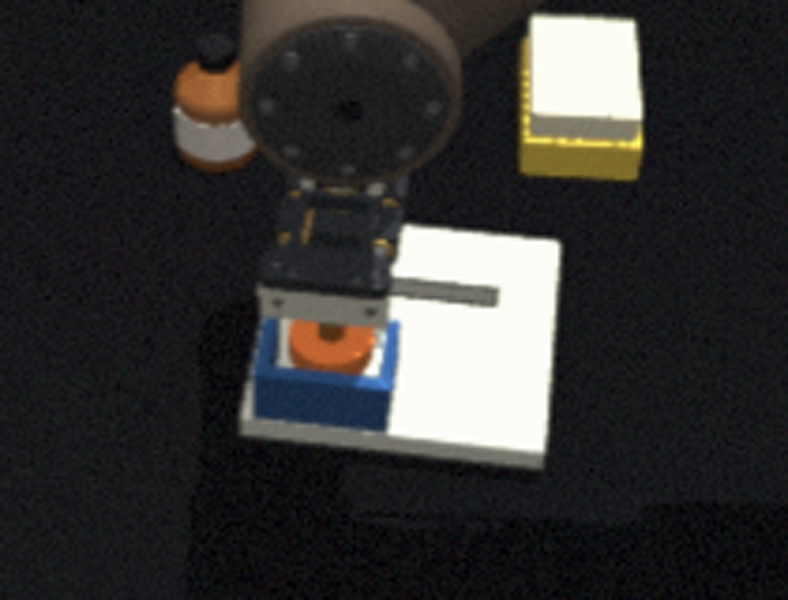

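Puck is in the bay mouth (330,345); about 15 mm to go.

```bash
python3 -m jog '{"fingers":[0,0,0,0,0],"dp":[[0,3,0],[0,6,0],[0,9,0],[0,11,0],[0,12,0]],"twist":[0,0,0,0,0]}'; python3 st.py;  python3 -m jog '{"fingers":[0,0,0,0,0],"dp":[[0,0.5,0],[0,1,0],[0,1.5,0],[0,2,0],[0,2,0]],"twist":[0,0,0,0,0]}'; python3 st.py
```

```text
time_s: 7.9
tcp_pos: [0.5939, -0.0635, 0.0532]
eef_rot: [169.7, 89.4, 174.0]
contact_force: [0.3, -0.4, -0.7]
gripper_width: 0.0004
t 7.9 reader-frame TCP mm [44.9 -1.1 23.2] F reader [ 0.3 -0.4 -0.7] w 0.0003548920901733567
tool->reader axes [[-0.01, 0.001, 1.0], [0.002, 1.0, -0.001], [-1.0, 0.002, -0.01]]
time_s: 8.4
tcp_pos: [0.5938, -0.0615, 0.0532]
eef_rot: [169.6, 89.4, 173.8]
contact_force: [0.1, -0.2, 0.1]
gripper_width: 0.0006
t 8.4 reader-frame TCP mm [45.   0.9 23.2] F reader [ 0.1 -0.3  0.1] w 0.0005766293278436053
tool->reader axes [[-0.01, 0.001, 1.0], [0.002, 1.0, -0.001], [-1.0, 0.002, -0.01]]
```

```bash
python3 -m jog '{"fingers":[0,0,0,0,0],"dp":[[0,0.5,0],[0,1,0],[0,1.5,0],[0,2,0],[0,2,0]],"twist":[0,0,0,0,0]}'; python3 st.py;python3 -m jog '{"fingers":[0,0,0,0,0],"dp":[[0,0.5,0],[0,1,0],[0,1.5,0],[0,2,0],[0,2,0]],"twist":[0,0,0,0,0]}'; python3 st.py
```

```text
time_s: 8.9
tcp_pos: [0.5936, -0.0594, 0.0532]
eef_rot: [169.4, 89.4, 173.7]
contact_force: [0.7, -0.9, -1.0]
gripper_width: 0.0009
t 8.9 reader-frame TCP mm [44.9  3.  23.2] F reader [ 0.6 -1.  -1. ] w 0.0008565033691940469
tool->reader axes [[-0.01, 0.001, 1.0], [0.002, 1.0, -0.001], [-1.0, 0.002, -0.01]]
time_s: 9.4
tcp_pos: [0.5935, -0.0574, 0.0532]
eef_rot: [169.2, 89.4, 173.5]
contact_force: [0.5, 0.3, 0.8]
gripper_width: 0.0007
t 9.4 reader-frame TCP mm [45.   5.1 23.2] F reader [0.6 0.2 0.8] w 0.0006831015243270488
tool->reader axes [[-0.01, 0.001, 1.0], [0.002, 1.0, -0.001], [-1.0, 0.002, -0.01]]
```

```bash
python3 -m jog '{"fingers":[0,0,0,0,0],"dp":[[0,0.5,0],[0,1,0],[0,1.5,0],[0,2,0],[0,2,0]],"twist":[0,0,0,0,0]}'; python3 st.py; python3 -m jog '{"fingers":[0,0,0,0,0],"dp":[[0,0.5,0],[0,1,0],[0,1.5,0],[0,2,0],[0,2,0]],"twist":[0,0,0,0,0]}'; python3 st.py; python3 v.py g
```

```text
time_s: 9.9
tcp_pos: [0.5934, -0.0561, 0.0534]
eef_rot: [174.4, 89.4, 178.6]
contact_force: [0.2, -6.4, 1.4]
gripper_width: 0.0007
t 9.9 reader-frame TCP mm [45.   6.3 23.4] F reader [-0.3 -6.4  1.4] w 0.0006515213709609509
tool->reader axes [[-0.011, 0.001, 1.0], [0.001, 1.0, -0.001], [-1.0, 0.001, -0.011]]
time_s: 10.4
tcp_pos: [0.5932, -0.0557, 0.0538]
eef_rot: [-175.8, 89.4, -171.5]
contact_force: [1.4, -11.6, 1.8]
gripper_width: 0.0006
t 10.4 reader-frame TCP mm [44.8  6.7 23.8] F reader [  0.6 -11.7   1.8] w 0.0006410824292887537
tool->reader axes [[-0.011, 0.001, 1.0], [-0.001, 1.0, -0.001], [-1.0, -0.001, -0.011]]
```

View pics/g.png

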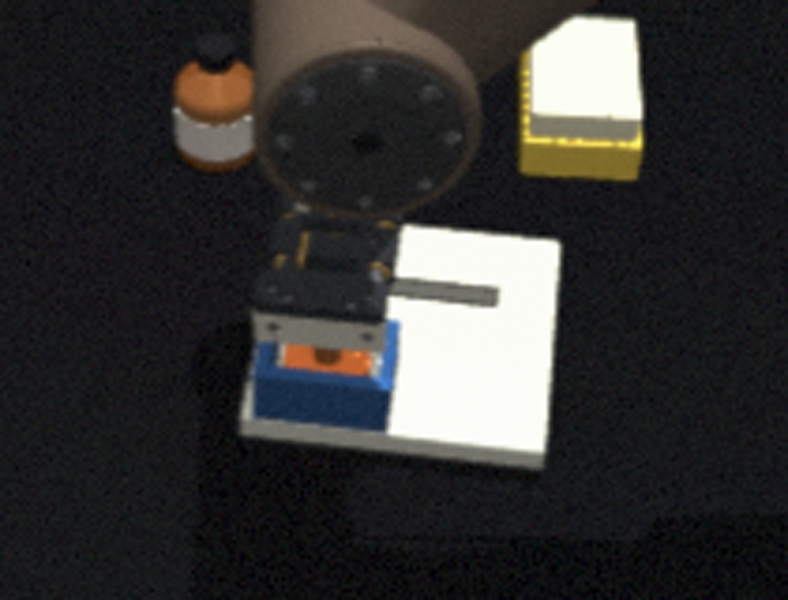

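```bash
python3 -m jog '{"fingers":[0,0,0,0,0],"dp":[[0,-8,0],[0,-20,0],[-30,-22,0],[-75,-22,0],[-115,-22,0]],"twist":[0,0,0,0,0]}'; python3 -m jog '{"fingers":[0,0,0,0,0],"dp":[[-10,35,-8],[-20,78,-16],[-20,120,-24],[-20,162,-32],[-20,200,-40]],"twist":[0,0,0,0,0]}';python3 -m jog '{"fingers":[0,0,0,0,0],"dp":[[0,40,-8],[0,80,-16],[0,120,-24],[0,155,-32],[0,180,-36]],"twist":[0,0,0,0,0]}'; python3 st.py h
python3 - <<'E'
from h import *
from plant import r
s=r.get_state();R=tool(s);print((R.T@(np.array([.487,.320,.09])-s['tcp_pos'])*1000).round(1))
E
```

```text
time_s: 10.95
tcp_pos: [0.596, -0.078, 0.1701]
eef_rot: [-177.3, 89.3, -173.1]
contact_force: [0.8, 0.5, -1.1]
gripper_width: 0.0005
time_s: 11.45
tcp_pos: [0.541, 0.12, 0.1907]
eef_rot: [177.8, 89.4, -177.9]
contact_force: [0.3, -0.5, -0.2]
gripper_width: 0.0002
time_s: 11.95
tcp_pos: [0.4911, 0.2988, 0.1912]
eef_rot: [173.5, 89.4, 177.8]
contact_force: [0.7, 0.3, 0.3]
gripper_width: 0.0005
t 11.95 reader-frame TCP mm [-30.4 367.9 161.2] F reader [0.7 0.2 0.3] w 0.00046457747595721833
tool->reader axes [[-0.011, -0.0, 1.0], [0.001, 1.0, 0.0], [-1.0, 0.001, -0.011]]
orange extents mm [19.3 21.9] [70.6 75.6] centre [45.  48.8]
[101.   20.7  -1.6]
```

View pics/h.png

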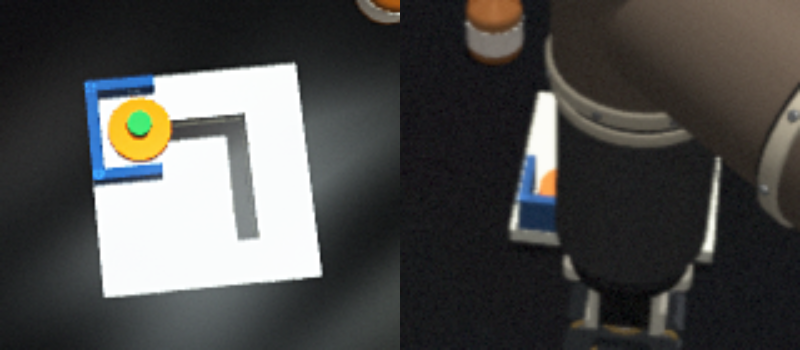

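```bash
python3 -m jog '{"fingers":[0,0,0,0,0],"dp":[[20,16,-1],[50,20.7,-2],[80,20.7,-2],[97,20.7,-2],[101,20.7,-2]],"twist":[0,0,0,0,0]}'; python3 -m jog '{"fingers":[0,0,0,0,0],"dp":[[5,0,0],[10,0,0],[13,0,0],[15,0,0],[17,0,0]],"twist":[0,0,0,0,0]}';python3 -m jog '{"fingers":[0,0,0,0,0],"dp":[[1,0,0],[2,0,0],[3,0,0],[4,0,0],[5,0,0]],"twist":[0,0,0,0,0]}'
```

```text
time_s: 12.55
tcp_pos: [0.4859, 0.3182, 0.0877]
eef_rot: [-174.8, 89.2, -170.4]
contact_force: [0.4, 0.0, 0.0]
gripper_width: 0.0006
time_s: 13.05
tcp_pos: [0.486, 0.3184, 0.0713]
eef_rot: [-176.6, 89.2, -172.2]
contact_force: [0.3, -1.3, 3.5]
gripper_width: 0.0003
time_s: 13.55
tcp_pos: [0.4862, 0.3184, 0.0679]
eef_rot: [-175.9, 89.3, -171.5]
contact_force: [-7.7, -5.3, 25.5]
gripper_width: 0.0007
```

```bash
python3 -m jog '{"fingers":[0,0,0,0,0],"dp":[[-5,0,0],[-20,0,0],[-60,0,0],[-100,0,0],[-130,0,0]],"twist":[0,0,0,0,0]}'; python3 -m jog '{"fingers":[0,0,0,0,0],"dp":[[0,10,0],[0,40,0],[0,75,0],[0,95,0],[0,100,0]],"twist":[0,0,0,0,0]}'; python3 -m jog '{"fingers":[0,0,0,0,0],"dp":[[0,0,0],[0,0,0],[0,0,0],[0,0,0],[0,0,0]],"twist":[0,0,0,0,0]}';python3 st.py i
python3 - <<'E'
from h import *
from plant import r
cv2.imwrite('pics/j.png',r.capture('top')['frame'][:,:,::-1])
E
```

```text
time_s: 14.05
tcp_pos: [0.4881, 0.3192, 0.2002]
eef_rot: [176.7, 89.4, -178.8]
contact_force: [1.0, 1.3, 0.3]
gripper_width: 0.0004
time_s: 14.55
tcp_pos: [0.4799, 0.421, 0.199]
eef_rot: [179.6, 89.3, -175.8]
contact_force: [-1.1, 0.0, -0.6]
gripper_width: 0.0006
time_s: 15.05
tcp_pos: [0.48, 0.4204, 0.1993]
eef_rot: [178.3, 89.3, -177.2]
contact_force: [-0.3, -0.5, 0.1]
gripper_width: 0.0
t 15.05 reader-frame TCP mm [-32.3 490.  169.3] F reader [-0.3 -0.5  0.1] w 2.9195111947809618e-05
tool->reader axes [[-0.012, -0.003, 1.0], [0.0, 1.0, 0.003], [-1.0, 0.0, -0.012]]
orange extents mm [19.3 21.9] [70.8 75.6] centre [45.1 48.8]
```

View pics/j.png

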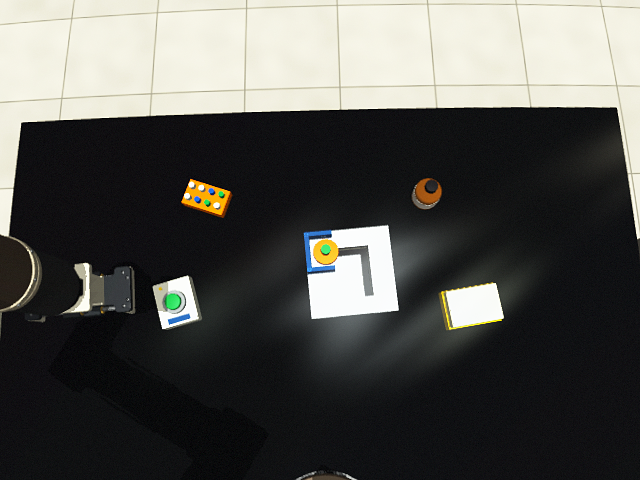

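The puck sits in the bay at (326,252). The button at (174,301) is clear of the arm, and the rack, bottle and tip box are at the same pixels as at the start. Handing in.

```bash
python3 -c "
from plant import r
print(r.close_job())"
```

```text
the job is handed in; nothing more can be done
None
```

I pushed the puck home with the closed fingertips, pressed and released the green start button, and handed the job in at about 15 s of the 56 s allowed. No verdict was reported.

- **Puck, first leg:** it ran to the corner and met the slot's end at about 8.5 N.
- **Puck, second leg:** I went round behind it and pushed it into the bay until the slot's end stopped it at about 12 N.
- **Puck position:** the last top view put it at (45.1, 48.8) mm in the reader's frame, against a nominal (45, 50). My first measurement of the puck read about 1 mm low in y too, so I take it as fully home.
- **Button:** the fingertips went down to about 51 mm above the bench, which is the full 6 mm of travel, and met a hard stop at about 25 N. I then lifted clear. I judged the button's return from the picture only and did not measure its height.
- **Bystanders and contact:** the tip box, tube rack and bottle looked unmoved in the last picture. The arm was clear of everything, with force readings near zero.
- **Not measured:** the puck's height and tilt, and whether the vial was touched. The puck looked flat in the pictures, and nothing in the pictures or the force readings suggested the vial was touched.

I viewed 11 pictures, one over the budget of 10.

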